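Zero the counter, shut the drill jig and hold it pinned

ROBOT

A 6-joint arm with a two-finger parallel gripper is mounted at the origin on the work surface. World frame = base frame: x ahead of the robot, y to its left, z up, the work surface at z = 0. Lengths are in m, angles in rad, forces in N, time in s.
With the tool pointing down it reaches from about 0.35 to 0.725 m from the base axis. Payload 4.3 kg.
Tool frame: the origin (TCP) lies between the finger pads; the fingertips stand 22 mm ahead of it and the grasp point (between the pads) lies 3 mm ahead of it; z points along the fingers, y is the line along which they close (so a half turn about z gives the same grasp; the last joint's range is limited). The gripper opens to 85 mm and grips with 20 to 120 N. Pads are 22 mm wide; open, the fingers measure 114 mm over their backs; the gripper's body (76 mm by 85 mm) begins 54 mm behind the grasp point. The pads swing forward as they close: fully open they stand 13 mm farther back than shut.
Start: joints at [-1.285, 0.377, 0.081, 1.274, 0, 1.46], TCP at [0.222, -0.531, 0.229] pointing down, gripper open.
Joint ranges: [-2.72, 2.72], [-0.84, 1.66], [-1.02, 1.22], [-1.77, 2.12], [-1.37, 1.28], [-3.14, 3.14]. Speed limits (rad/s): [2.57, 2.57, 3.14, 3.14, 3.14, 3.14].

INTERFACE

Orientations are given as a 3x3 rotation matrix whose columns are the frame's x, y, z axes.
In Python, from bench import robot gives the robot as it stands.
- The arm moves only by the tool carry_out, never from a script. Its argument "plan" is a list that holds one entry, the list of rows, each a list of 5 numbers: the opening in per cent of the stroke, from 0 (shut) to 100 (fully open), then the shift along the world's x, y, z in m, then the turn about the world's z in rad. In form: [[[grip, dx, dy, dz, roll], ...]]. A call has 1 to 8 rows; each row is the pose to reach, as a shift and turn from the pose commanded when the call began; what a row does not reach only later rows make up. A row lasts 1/8 s, in which the tool goes at most 62.5 mm and 10.7 degrees, less where a joint would pass 70% of its speed; a pose out of reach is approached as far as the arm can. A call with a gripper value outside its range is refused whole. The fingers move at their own pace and stop on an object; the grip force is fixed at half the most. Time passes only in rows, so rows that repeat a pose let the fingers close. It gives the time, the measured TCP pose, the force, the opening and the grip force at its end, in the units of the state.
- robot.observe(): the state, without advancing time (a new reading comes with each control period).
- robot.capture(name): name is "scene" or "side" or "wrist"; returns a dict with "image" (384x512x3 uint8, red, green, blue), "fx", "fy", "cx", "cy" (pixels), "dist" ([k1, k2, p1, p2, k3] as OpenCV has them; the pictures are not rectified), "origin" and "rotation" of the camera in the world; the wrist camera has in their place "tool_from_camera" (4x4, takes a point from camera to tool coordinates, whose origin is the TCP and whose axes are the flange's). Camera axes: x right, y down, z forward; pixel columns grow to the right and rows downward; lengths in m; the calibration is good to about 2 mm. A picture is of the moment at which its call begins: read the wrist's pose just before it. There is no depth.
- robot.job_done(): hands the job in; it is judged then, once.
Trained networks look in a picture, given as the dict that the camera call returned (one of the last four; its "shot" number tells which), for a name from the list of things; names that differ only in an ending like _2 or _b are one class to them, and where a whole thing is asked for, a point or a joint stands for the part that bears it (a point fixed in the world has none). Each returns a list of dicts, best first, with "p" (0 to 1); they miss things now and then, are a little off and sometimes report something else, mostly with a low value. They report only what shows in the picture. A call takes as long as a camera call. They do not tell look-alikes from the thing itself.
- robot.spot_in(picture, target): "uv" ([column, row] in pixels, amid what is visible of it).
- robot.cut_out(picture, target): "region" (384x512 bool, what is visible of it) and "uv" ([column, row] in pixels, amid what is visible of it).
The state is a dict: "clock": time; "qpos": joint angles; "joint_velocities": joint speeds; "effort": joint torques, N m; "ee_pos": TCP position; "ee_rot": TCP orientation; "force": force on the tool from outside, world axes, zero at the start; "torque": the same for the moment, N m; "finger_gap": finger opening in m; "grasp_force": force on a finger pad.
Only numpy, scipy, OpenCV 4.12 (cv2) and the standard library are available. Lean on these libraries where they do the work, as an engineer would, in place of code of your own. Each camera call takes 0.05 s, during which the arm holds its last target. There are 200 camera calls.

TASK

Get the clamshell drill jig ready for a new batch: first turn the batch counter's knob back to its zero stop, then fold the jig's hinged upper leaf down onto the lower half. Take the red-handled locking pin from its stand, push it down through the leaf's hole into the hole below until its collar presses the sprung leaf fully shut, and finish while still gripping the pin and pressing it down. Leave the cup, the pot lid and the screwdriver where they are.

Things in the scene. Friction and masses are not known exactly. Their poses are not given: they have to be found in the camera images.
- jig: The fixed green lower half of the clamshell jig, 150 (x) by 130 (y) by 30 mm high, fastened to the bench. Origin: centre of its underside. The leaf's hinge runs along its x at y = +55 mm, z = 38 mm, between two dark cheeks (62 to 74 mm either side of the middle, up to z = 47 mm). A 4 mm steel strap lies on it at y = -6 to +30 mm.
- jig_hole (a point): Mouth of the pin hole in the green lower half, on its top face at y = -35 mm, z = 30 mm of the jig: a round vertical through hole, 14 mm wide, 30 mm deep.
- leaf_hinge (a point): Middle of the hinge line (jig y = +55 mm, z = 38 mm); axes as the jig's.
- leaf (a joint): Fold angle of the leaf. 0 = folded down over the lower half, 1.57 = upright, stop at 2.0 = leaning outwards on the jig's +y side. It starts at 1.6 to 2.0; slight hinge friction keeps it there. Brought below about 1.0 it falls shut by itself, damped.
- seat (a joint): Spring gap of the hinge, adding to the leaf's angle: 0.045 = sprung up (the leaf, folded down, rests ajar by 0.045 rad, about 4 mm at the hole, level to within 3 degrees, and bears the pin's weight so); 0 = leaf pressed fully shut, a firm stop. The spring needs about 5 to 7 N straight down at the pin hole to shut fully and opens again when let go.
- leaf_hole (a point): Centre of the round pin hole in the leaf, 14.5 mm wide, ringed red, on the leaf's upper face, 90 mm from the hinge line; right over the jig hole when the leaf is folded down (upper face then at z = 42 mm when shut, about 46 mm when ajar). The z axis is the leaf's outward normal (up when folded down).
- leaf_edge (a point): Middle of the leaf's free edge (yellow), 115 mm from the hinge line, at mid thickness. The leaf: aluminium plate, 0.25 kg, 110 mm along the hinge, 8 mm thick, reaching 8 to 115 mm from the hinge line, which lies in its middle plane. Two brass drill bushes stand 6 mm up from its upper face, 43 mm from the hinge.
- pin: The loose locking pin, standing upright, 82 mm long, 70 to 120 g: steel shank 12 mm thick and 36 mm long, its lowest 8 mm tapered to 6 mm; above it a collar 28 mm wide, 6 mm thick (36 to 42 mm up); above that a red handle 18 mm thick, 40 mm tall (42 to 82 mm up). Origin: centre of the tip. z runs up along the pin.
- pin_tip (a point): The pin's lower tip, on its axis.
- pin_grip (a point): On the pin's axis, in its red handle, 64 mm above the tip: where to grip.
- stand: The fixed wooden stand, 64 by 64 by 45 mm high, with a 14 mm through hole in the middle in which the pin starts, collar resting on the top. Origin: centre of its underside. It and the counter may change sides of the jig.
- counter_box: The fixed grey batch counter, 90 by 90 by 30 mm high, with a white dial and a black knob on top. Origin: centre of its underside. The zero mark (red, with a red post) lies on the dial's -x side (the box's own -x).
- counter (a joint): Angle of the counter's knob from its zero stop, 0 = at the stop, up to 1.5 clockwise seen from above; turn it back counter-clockwise. It starts at 0.6 to 1.3. Friction about 0.05 N m, it stays where left.
- counter_grip (a point): On the knob's axis, 62 mm above the bench: where to grip. The knob is a disc 48 mm wide (32 to 40 mm above the bench) with an upright bar 42 long, 14 thick, up to 70 mm above the bench. x of this point runs along the bar and turns with it; the white pointer is on its -x half and points at the zero mark at 0.
- rivet_cup: Bystander: loose steel cup, 70 mm wide, 70 mm high, origin under its centre.
- pot_lid: Bystander: loose round steel pot lid, 124 mm wide, 26 mm high, origin under its centre.
- screwdriver: Bystander: loose screwdriver lying on the bench on the robot's side of the jig.
Not all that is in view belongs to the job. What is meant by the jig is not brown or purple, and is the larger of those in its own colour.

How it is judged:
By the outcome, as a careful person would: the job done as asked, in the order asked, and still so for the second after the job is handed in, while the arm keeps its last pose, push and grip.
It also fails if it takes over 72 s, if anything falls off the work surface, if the arm or the gripper's body presses on something with over 40 N, if the wrist force passes 120 N, or if a joint passes its speed limit or range.

## Working session

There is one attempt and no reset: what is moved stays moved. The work goes in short steps, Python scripts to look and compute and a tool call to move; the robot and the scene stay as the last step left them, time stands still between calls to the robot, and variables do not carry over. Pictures are saved under pics/ and viewed, at most 10 in all, crops included, and the job is handed in when it is done.

Besides the shell and the picture viewer there is one more tool, called after "Call:" as name([rows], argument=value, ...), one row to a line, values as JSON. carry_out: Moves the arm, as the interface text tells. Its arguments: {"type":"object","properties":{"plan":{"type":"array"}},"required":["plan"]}

```bash
ls; mkdir -p pics
cat > h.py <<'E'
import numpy as np, cv2
from bench import robot
def cam(name):
    s=robot.observe(); c=robot.capture(name)
    if name=="wrist":
        T=np.eye(4);T[:3,:3]=s["ee_rot"];T[:3,3]=s["ee_pos"]
        M=T@np.array(c["tool_from_camera"]); c["R"]=M[:3,:3]; c["o"]=M[:3,3]
    else: c["R"]=np.array(c["rotation"]); c["o"]=np.array(c["origin"])
    c["K"]=np.array([[c["fx"],0,c["cx"]],[0,c["fy"],c["cy"]],[0,0,1.]])
    return c
def ray(c,uv):
    p=cv2.undistortPoints(np.array([[uv]],float),c["K"],np.array(c["dist"],float))[0,0]
    return c["R"]@np.array([p[0],p[1],1.])
def onz(c,uv,z):
    d=ray(c,uv); return c["o"]+d*(z-c["o"][2])/d[2]
def proj(c,P):
    q=(np.atleast_2d(P)-c["o"])@c["R"]
    return cv2.projectPoints(q,np.zeros(3),np.zeros(3),c["K"],np.array(c["dist"],float))[0][:,0]
def tri(obs):
    A=np.zeros((3,3));b=np.zeros(3)
    for c,uv in obs:
        d=ray(c,uv);d/=np.linalg.norm(d);P=np.eye(3)-np.outer(d,d);A+=P;b+=P@c["o"]
    return np.linalg.solve(A,b)
def save(c,n,crop=None,s=1):
    im=c["image"][:,:,::-1]
    if crop: u0,v0,u1,v1=crop; im=im[v0:v1,u0:u1]
    cv2.imwrite("pics/"+n+".png",cv2.resize(im,None,fx=s,fy=s,interpolation=cv2.INTER_CUBIC))
E
python3 - <<'E'
from h import *
np.set_printoptions(precision=3,suppress=True)
a=cam("scene");b=cam("side")
im=np.vstack([a["image"],b["image"]])[:,:,::-1]
cv2.imwrite("pics/a.png",cv2.resize(a["image"][:,:,::-1],None,fx=1.5,fy=1.5));cv2.imwrite("pics/b.png",cv2.resize(b["image"][:,:,::-1],None,fx=1.5,fy=1.5))
for n in ["jig","jig_hole","leaf_hinge","leaf_hole","leaf_edge","pin","pin_grip","stand","counter_box","counter_grip","rivet_cup","pot_lid","screwdriver"]:
    for k,c in (("scene",a),("side",b)):
        print(n,k,[(np.round(d["uv"]).tolist(),round(d["p"],2),onz(c,d["uv"],.04)[:2].round(3).tolist()) for d in robot.spot_in(c,n)[:4]])
print(a["o"],b["o"],robot.observe())
E
```

```text
pics
jig scene [([169.0, 207.0], 0.85, [0.419, -0.153]), ([266.0, 192.0], 0.82, [0.582, 0.045]), ([327.0, 224.0], 0.65, [0.776, 0.008]), ([227.0, 158.0], 0.65, [0.388, 0.137])]
jig side [([312.0, 292.0], 0.86, [0.351, 0.188]), ([252.0, 208.0], 0.77, [0.562, 0.032]), ([182.0, 188.0], 0.61, [0.745, 0.043]), ([346.0, 196.0], 0.58, [0.382, -0.098])]
jig_hole scene [([261.0, 195.0], 0.97, [0.578, 0.025]), ([323.0, 229.0], 0.92, [0.777, -0.015]), ([224.0, 158.0], 0.8, [0.379, 0.13]), ([165.0, 208.0], 0.74, [0.413, -0.162])]
jig_hole side [([180.0, 187.0], 0.89, [0.752, 0.042]), ([312.0, 290.0], 0.75, [0.353, 0.185]), ([252.0, 206.0], 0.64, [0.565, 0.026]), ([343.0, 198.0], 0.56, [0.384, -0.088])]
leaf_hinge scene [([169.0, 208.0], 0.82, [0.422, -0.159]), ([321.0, 228.0], 0.59, [0.773, -0.014]), ([260.0, 195.0], 0.58, [0.576, 0.024]), ([228.0, 159.0], 0.55, [0.392, 0.134])]
leaf_hinge side [([251.0, 209.0], 0.69, [0.562, 0.038]), ([344.0, 194.0], 0.69, [0.386, -0.101]), ([310.0, 288.0], 0.62, [0.359, 0.181]), ([181.0, 190.0], 0.6, [0.744, 0.052])]
leaf_hole scene [([321.0, 225.0], 0.91, [0.
[... 1663 characters left out ...]
.662, -0.176])]
screwdriver scene [([203.0, 190.0], 0.73, [0.439, -0.042])]
screwdriver side [([316.0, 225.0], 0.67, [0.409, 0.021])]
[ 1.083 -0.812  0.678] [0.188 0.722 0.826] {'clock': 1.4, 'qpos': array([-1.285,  0.377,  0.081,  1.274, -0.   ,  1.461]), 'joint_velocities': array([-0.001, -0.001, -0.001,  0.001,  0.001, -0.002]), 'effort': array([  0.   , -46.351,  27.015,   0.   ,  -0.   ,   0.   ]), 'ee_pos': array([ 0.222, -0.531,  0.229]), 'ee_rot': array([[ 0.923,  0.386,  0.   ],
       [ 0.386, -0.923, -0.   ],
       [-0.   ,  0.   , -1.   ]]), 'force': array([-0.596,  0.403,  0.047]), 'torque': array([-0.001,  0.02 ,  0.042]), 'grasp_force': 0.0, 'finger_gap': 0.08535958090711251}
```

View pics/a.png

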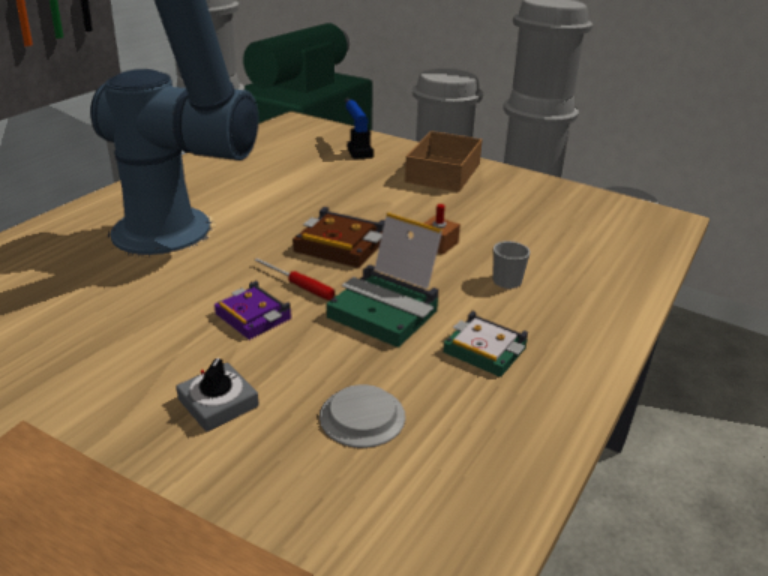

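View pics/b.png

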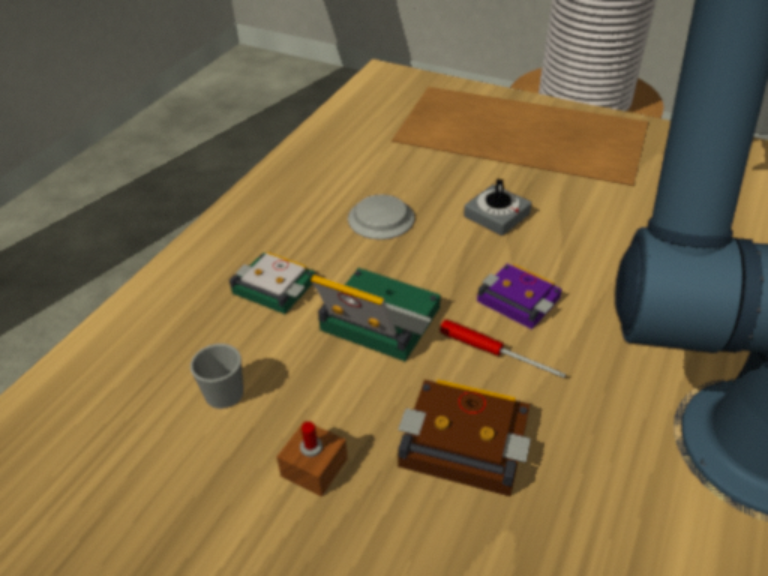

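Seen (native px, scene view): jig look-alikes are brown (227,158), purple (169,207), small green (325,228) and large green (255,205). The large green one, with its leaf upright, fits the description. The pin in its stand is at (293,145), the counter at (144,258), the lid at (241,276) and the cup at (340,176).

```bash
python3 -c "
import cv2
a=cv2.imread('pics/a.png')[200:380,300:540];b=cv2.imread('pics/b.png')[250:370,220:460]
import numpy as np
cv2.imwrite('pics/c.png',cv2.resize(np.vstack([a,b]),None,fx=2,fy=2)[:600])"
```

```text
(no output)
```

View pics/c.png

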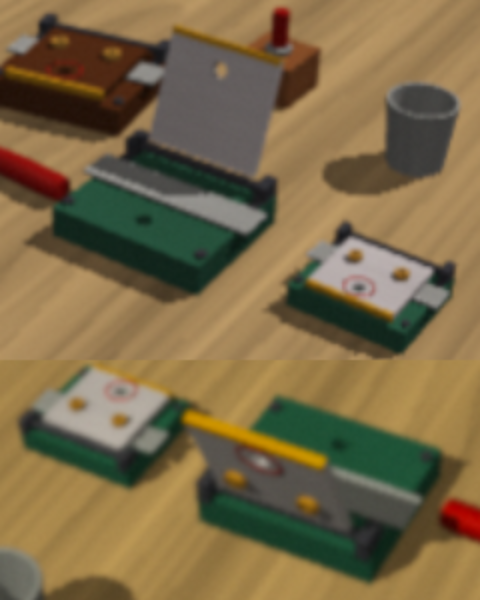

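Call:
carry_out([
  [[100,0.05,0.04,0,0],[100,0.1,0.08,0,0],[100,0.15,0.11,0,0],[100,0.19,0.15,0,0],[100,0.22,0.18,0,0],[100,0.23,0.19,0,0],[100,0.23,0.19,0,0]],
])

```text
clock: 2.28
ee_pos: [0.4518, -0.3404, 0.2292]
ee_rot: [[0.922, 0.387, -0.0], [0.387, -0.922, -0.001], [-0.001, 0.0, -1.0]]
force: [-0.0, 0.3, -0.1]
finger_gap: 0.0855
grasp_force: 0.0
```

The crop confirms the large green jig: pin hole at crop (143,218), leaf standing open on its far (+y) side.

Run:
```python
from h import *
np.set_printoptions(precision=4,suppress=True)
w=cam("wrist");save(w,"w1",None,1.2)
print(w["o"],w["R"])
for n,z in (("counter_grip",.066),("counter_box",.03)):
  for d in robot.cut_out(w,n)[:2]:
    m=d["region"].astype(np.uint8); r=cv2.minAreaRect(cv2.findNonZero(m))
    print(n,d["uv"],d["p"],m.sum(),onz(w,d["uv"],z),r,[onz(w,q,z)[:2] for q in cv2.boxPoints(r)])
  print([ (d["uv"],d["p"],onz(w,d["uv"],z)) for d in robot.spot_in(w,n)[:2]])
```

```text
[ 0.5124 -0.3152  0.3735] [[ 0.3859 -0.8906 -0.2407]
 [-0.9226 -0.3723 -0.1013]
 [ 0.0006  0.2611 -0.9653]]
counter_grip [253.0, 130.6] 0.93 1525 [ 0.4953 -0.3222  0.066 ] ((253.5, 129.5), (43.0, 43.0), 90.0) [array([ 0.5076, -0.2946]), array([ 0.524 , -0.3338]), array([ 0.4851, -0.351 ]), array([ 0.468 , -0.3103])]
[([251.5, 129.4], 0.63, array([ 0.4958, -0.3204,  0.066 ]))]
counter_box [255.5, 130.0] 0.96 6368 [ 0.495  -0.3254  0.03  ] ((253.5975799560547, 127.37806701660156), (81.36653137207031, 81.05418395996094), 38.65980911254883) [array([ 0.4657, -0.2655]), array([ 0.5495, -0.2928]), array([ 0.5278, -0.3785]), array([ 0.439 , -0.3548])]
[([256.5, 131.6], 0.89, array([ 0.4938, -0.3271,  0.03  ]))]
```

View pics/w1.png

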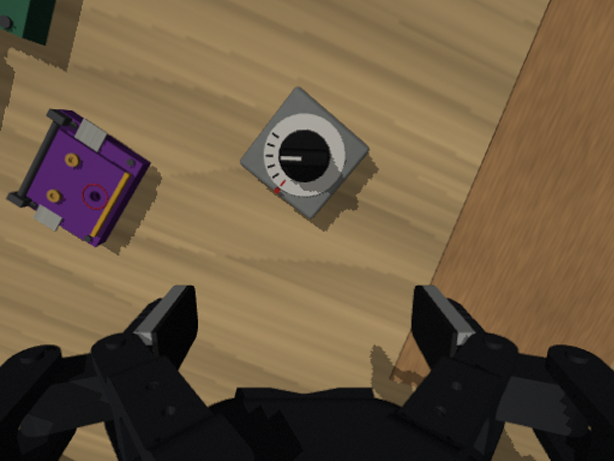

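The wrist view shows the counter centred at (303,156) in the saved image. Its white pointer aims left and the red zero mark is at (278,188). The turn needed is about 53° counter-clockwise.

Call:
carry_out([
  [[45,0.01,0.005,0,0.186],[45,0.02,0.01,0,0.372],[45,0.03,0.015,0,0.558],[45,0.044,0.0185,-0.03,0.744],[45,0.044,0.0185,-0.06,0.93],[45,0.044,0.0185,-0.09,1.116],[45,0.044,0.0185,-0.1,1.302],[45,0.044,0.0185,-0.11,1.488]],
])

```text
clock: 3.52
ee_pos: [0.4948, -0.3228, 0.1184]
ee_rot: [[-0.312, 0.95, -0.001], [0.95, 0.312, 0.001], [0.001, -0.001, -1.0]]
force: [0.6, -0.4, -0.3]
finger_gap: 0.0382
grasp_force: 0.0
```

Run:
```python
from h import *
np.set_printoptions(precision=4,suppress=True)
w=cam("wrist")
save(w,"w2",None,1.2)
s=robot.observe();print(s["ee_pos"],s["ee_rot"],s["qpos"],s["finger_gap"],s["clock"])
d=robot.cut_out(w,"counter_grip")[0]
print(d["uv"],d["p"],onz(w,d["uv"],.066))
```

```text
[ 0.4942 -0.3224  0.1172] [[-0.3156  0.9489 -0.0021]
 [ 0.9489  0.3156  0.0016]
 [ 0.0022 -0.0015 -1.    ]] [-0.6854  0.4628 -0.0835  1.0272 -0.0001  0.5642] 0.03814280167882467 3.575
[250.8, 200.0] 0.58 [ 0.4905 -0.3166  0.066 ]
```

View pics/w2.png

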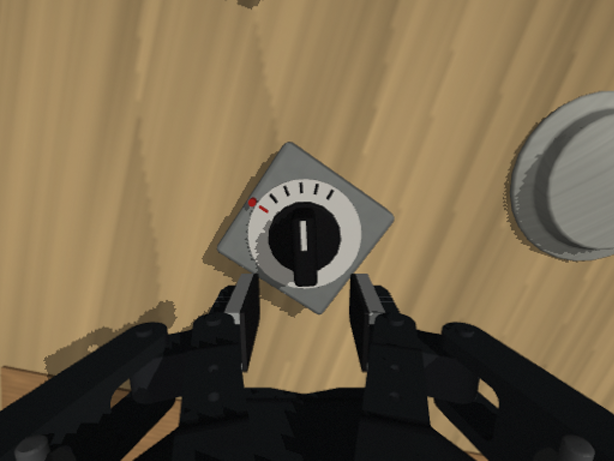

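The bar is upright in the picture at (304,245), midway between the fingers, so I go down and grip.

Call:
carry_out([
  [[45,0.0,0,-0.03,0],[45,0,0,-0.052,0],[45,0,0,-0.052,0],[0,0,0,-0.052,0],[0,0,0,-0.052,0],[0,0,0,-0.052,0],[0,0,0,-0.052,0]],
])

```text
clock: 4.5
ee_pos: [0.4962, -0.3224, 0.068]
ee_rot: [[-0.308, 0.951, 0.001], [0.951, 0.308, -0.001], [-0.001, 0.001, -1.0]]
force: [-0.5, 1.0, 2.9]
finger_gap: 0.0001
grasp_force: 1.3
```

Call:
carry_out([
  [[0,0,0,0,0.18],[0,0,0,0,0.36],[0,0,0,0,0.54],[0,0,0,0,0.72],[0,0,0,0,0.86],[0,0,0,0,0.93],[0,0,0,0,0.98],[0,0,0,0,0.98]],
])

```text
clock: 5.5
ee_pos: [0.4963, -0.3224, 0.068]
ee_rot: [[-0.962, 0.275, 0.001], [0.275, 0.962, -0.001], [-0.002, -0.0, -1.0]]
force: [0.4, 0.1, 4.0]
finger_gap: 0.0002
grasp_force: 1.9
```

Run:
```python
from h import *
s=robot.observe();print(s["ee_pos"],s["torque"],s["ee_rot"],s["qpos"],s["finger_gap"],s["clock"])
```

```text
[ 0.49631521 -0.32241788  0.06797362] [ 0.08493998 -0.01688046  0.00580063] [[-9.61510263e-01  2.74765782e-01  1.33411622e-03]
 [ 2.74764919e-01  9.61511106e-01 -7.95354256e-04]
 [-1.50130370e-03 -3.98172943e-04 -9.99998794e-01]] [-6.83388639e-01  5.02483618e-01 -1.55885160e-01  9.10890818e-01
  2.25645913e-04 -4.05042641e-01] 0.00023052768607755063 5.5
```

Run:
```python
from h import *
a=cam("wrist");b=cam("side");c=cam("scene")
f=lambda i,u,v,s: cv2.resize(i["image"][v-s:v+s,u-s:u+s,::-1],(380,380),interpolation=cv2.INTER_CUBIC)
cv2.imwrite("pics/d.png",np.hstack([cv2.resize(a["image"][:,:,::-1],(400,380)),f(b,334,133,50)]))
```

```text
(no output)
```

View pics/d.png

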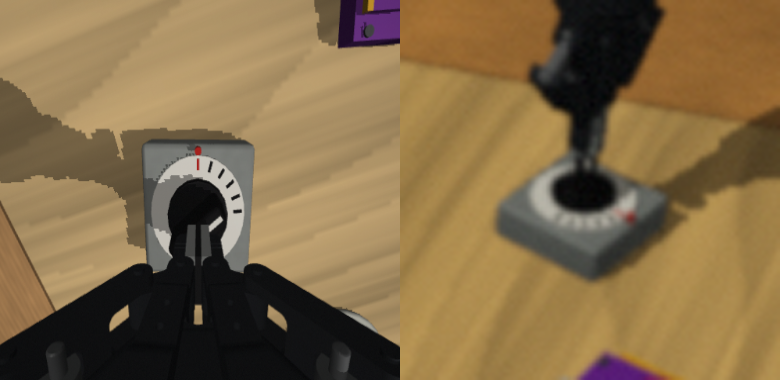

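Run:
```python
from h import *
np.set_printoptions(precision=4,suppress=True)
w=cam("wrist");s=robot.observe()
k=np.array([512/400,384/380])
print(np.array(w["tool_from_camera"]))
for nm,uv,z in (("boxedge L",(145,145),.03),("R",(252,145),.03),("post",(198,150),.035),("disc top",(198,181),.04),("disc left",(168,213),.04),("disc right",(227,213),.04)):
    print(nm,onz(w,np.array(uv)*k,z))
for dz in (.022,0,.003): print(dz,proj(w,s["ee_pos"]+s["ee_rot"]@np.array([0,0,dz]))/k)
print([(d["uv"],d["p"],onz(w,d["uv"],.03)) for d in robot.cut_out(w,"counter_box")[:1]])
```

```text
[[-0.0009 -0.9652 -0.2615  0.0661]
 [ 1.     -0.0009 -0.0001 -0.0004]
 [-0.0001 -0.2615  0.9652 -0.1443]
 [ 0.      0.      0.      1.    ]]
boxedge L [ 0.441  -0.3497  0.03  ]
R [ 0.4639 -0.27    0.03  ]
post [ 0.4547 -0.3109  0.035 ]
disc top [ 0.4718 -0.3158  0.04  ]
disc left [ 0.4848 -0.3438  0.04  ]
disc right [ 0.4975 -0.2997  0.04  ]
0.022 [[198.4636 224.4436]]
0 [[198.5458 239.9133]]
0.003 [[198.5333 237.5619]]
[([257.2, 197.6], 0.87, array([ 0.484 , -0.3168,  0.03  ]))]
```

Run:
```python
from h import *
a=cam("wrist");c=cam("scene");s=robot.observe();print(s["finger_gap"],s["ee_pos"],s["force"])
f=lambda i,u,v,s: cv2.resize(i["image"][v-s:v+s,u-s:u+s,::-1],(400,400),interpolation=cv2.INTER_CUBIC)
cv2.imwrite("pics/e.png",np.hstack([f(a,255,230,65),f(c,144,250,40)]))
```

```text
4.9843812593656334e-05 [ 0.49631266 -0.32245251  0.06795153] [0.32446742 0.25957077 5.27807047]
```

View pics/e.png

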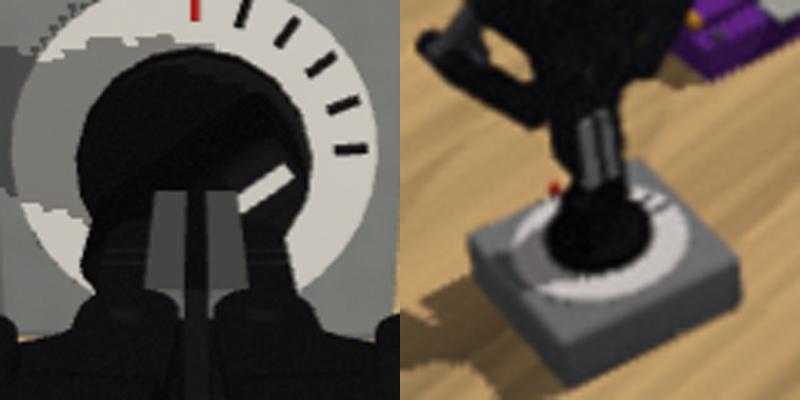

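Run:
```python
from h import *
np.set_printoptions(precision=1,suppress=True)
w=cam("wrist");s=robot.observe()
print(w["fx"],w["cx"],w["cy"],w["dist"])
for x in (-.011,0,.011):
  for z in (-.01,0,.01,.022):
    g=lambda y: proj(w,s["ee_pos"]+s["ee_rot"]@np.array([x,y,z]))[0]
    print(x,z,"w1*1.2",g(-.0427)*1.2,g(.0427)*1.2,"w2*1.2",g(-.019)*1.2,g(.019)*1.2, "e", (g(0)-[190,165])*400/130)
```

```text
299.54665310736965 253.29172888102568 192.5668085575717 [-0.  0.  0.  0.  0.]
-0.011 -0.01 w1*1.2 [202.9 325.2] [407.4 325.1] w2*1.2 [259.6 325.3] [350.7 325.2] e [197.8 326.3]
-0.011 0 w1*1.2 [209.  313.7] [401.1 313.5] w2*1.2 [262.3 313.7] [347.9 313.6] e [197.6 296.7]
-0.011 0.01 w1*1.2 [214.4 303.5] [395.6 303.3] w2*1.2 [264.7 303.5] [345.4 303.4] e [197.5 270.4]
-0.011 0.022 w1*1.2 [220.1 292.6] [389.8 292.5] w2*1.2 [267.2 292.6] [342.7 292.5] e [197.3 242.5]
0 -0.01 w1*1.2 [200.9 301.2] [409.4 301. ] w2*1.2 [258.7 301.2] [351.6 301.1] e [197.8 264.6]
0 0 w1*1.2 [207.2 290.9] [402.9 290.7] w2*1.2 [261.5 290.9] [348.7 290.8] e [197.6 238.2]
0 0.01 w1*1.2 [212.8 281.8] [397.2 281.6] w2*1.2 [263.9 281.8] [346.1 281.7] e [197.4 214.8]
0 0.022 w1*1.2 [218.7 272.2] [391.1 272. ] w2*1.2 [266.5 272.2] [343.3 272.1] e [197.3 190.1]
0.011 -0.01 w1*1.2 [198.8 276.2] [411.5 276. ] w2*1.2 [257.8 276.2] [352.5 276.1] e [197.8 200.4]
0.011 0 w1*1.2 [205.4 267.2] [404.8 267.1] w2*1.2 [260.7 267.2] [349.5 267.2] e [197.6 177.5]
0.011 0.01 w1*1.2 [211.2 259.4] [398.8 259.2] w2*1.2 [263.2 259.4] [346.8 259.3] e [197.4 157.2]
0.011 0.022 w1*1.2 [217.3 251.1] [392.6 250.9] w2*1.2 [265.9 251. ] [344. 251.] e [197.3 135.9]
```

The close-up shows the shut pads ending at about (195,190), on top of the bar. The pad tips project about 25 mm nearer the wrist than expected, and the contact force agrees. I'll lift, turn back, and go deeper in small steps.

Call:
carry_out([
  [[0,0,0,0.02,0],[45,0,0,0.03,-0.18],[45,0,0,0.03,-0.36],[45,0,0,0.03,-0.54],[45,0,0,0.03,-0.72],[45,0,0,0.03,-0.9],[45,0,0,0.02,-0.98],[45,0,0,0.002,-0.98]],
])

```text
clock: 6.9
ee_pos: [0.4958, -0.3223, 0.069]
ee_rot: [[-0.307, 0.952, 0.0], [0.952, 0.307, -0.0], [-0.001, 0.0, -1.0]]
force: [-0.0, -0.6, -0.1]
finger_gap: 0.0384
grasp_force: 0.0
```

Call:
carry_out([
  [[45,0,0,-0.005,0],[45,0,0,-0.008,0],[45,0,0,-0.01,0],[45,0,0,-0.01,0]],
])

```text
clock: 7.4
ee_pos: [0.4959, -0.3222, 0.0595]
ee_rot: [[-0.308, 0.951, 0.001], [0.951, 0.308, -0.0], [-0.0, 0.0, -1.0]]
force: [-0.2, -0.4, 0.1]
finger_gap: 0.0386
grasp_force: 0.0
```

Call:
carry_out([
  [[45,0,0,-0.005,0],[45,0,0,-0.01,0],[45,0,0,-0.01,0]],
])

```text
clock: 7.78
ee_pos: [0.4952, -0.3217, 0.0486]
ee_rot: [[-0.308, 0.951, -0.001], [0.951, 0.308, 0.001], [0.001, -0.001, -1.0]]
force: [-1.0, 0.5, 0.0]
finger_gap: 0.0385
grasp_force: 0.0
```

Call:
carry_out([
  [[45,0,0,-0.003,0],[45,0,0,-0.006,0],[45,0,0,-0.006,0]],
])

```text
clock: 8.15
ee_pos: [0.4955, -0.3219, 0.0429]
ee_rot: [[-0.308, 0.951, -0.0], [0.951, 0.308, 0.0], [0.0, -0.0, -1.0]]
force: [0.0, 0.6, 0.3]
finger_gap: 0.0385
grasp_force: 0.0
```

Call:
carry_out([
  [[0,0,0,0,0],[0,0,0,0,0],[0,0,0,0,0],[0,0,0,0,0]],
])

```text
clock: 8.65
ee_pos: [0.4947, -0.3223, 0.0435]
ee_rot: [[-0.307, 0.952, -0.002], [0.952, 0.307, -0.001], [0.0, -0.002, -1.0]]
force: [-4.6, -0.4, 4.6]
finger_gap: 0.0127
grasp_force: 59.8
```

Gripped at 12.7 mm. Now the turn.

Call:
carry_out([
  [[0,0,0,0,0.17],[0,0,0,0,0.34],[0,0,0,0,0.51],[0,0,0,0,0.68],[0,0,0,0,0.82],[0,0,0,0,0.92],[0,0,0,0,0.97],[0,0,0,0,0.99]],
])

```text
clock: 9.65
ee_pos: [0.4946, -0.3224, 0.0435]
ee_rot: [[-0.964, 0.267, -0.002], [0.267, 0.964, -0.0], [0.002, -0.001, -1.0]]
force: [-5.2, 0.1, 5.4]
finger_gap: 0.013
grasp_force: 60.7
```

Run:
```python
from h import *
s=robot.observe();print(s["torque"],s["force"],np.degrees(np.arctan2(s["ee_rot"][1,0],s["ee_rot"][0,0])),s["qpos"])
w=cam("wrist");save(w,"w3")
b=robot.cut_out(w,"counter_box")
im=w["image"][:,:,::-1]; print(b[0]["uv"] if b else 0)
cv2.imwrite("pics/w3.png",cv2.resize(im[130:290,175:335],(560,560),interpolation=cv2.INTER_CUBIC))
```

```text
[ 0.08606487  1.0434578  -1.12136641] [-5.24965305  0.10966032  5.35623658] 164.52706185712978 [-0.68424958  0.52552411 -0.18772215  0.85864152 -0.00151432 -0.4141958 ]
[256.5, 205.0]
```

View pics/w3.png

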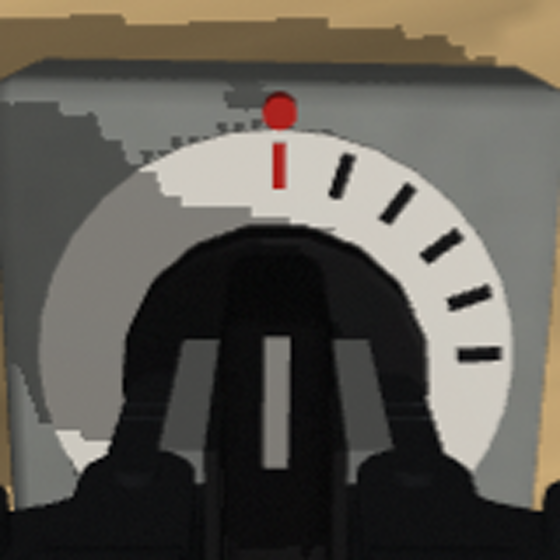

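The pointer lines up with the red zero mark (280,165), and −1.1 N·m of torque shows it is on the stop. Next I release it and move over the jig.

Call:
carry_out([
  [[40,0,0,0,-0.01],[40,0,0,0,-0.01],[40,0,0,0.05,0],[40,0,0,0.11,0],[20,0,0.03,0.17,0],[20,0.0,0.09,0.23,0],[20,0.02,0.15,0.26,0],[20,0.04,0.2,0.26,0]],
])

```text
clock: 10.75
ee_pos: [0.5306, -0.1402, 0.3019]
ee_rot: [[-0.964, 0.266, 0.005], [0.266, 0.964, -0.001], [-0.005, 0.0, -1.0]]
force: [1.0, -0.3, -0.9]
finger_gap: 0.0171
grasp_force: 0.0
```

Call:
carry_out([
  [[0,0.02,0.04,0,0],[0,0.04,0.08,0,0],[0,0.05,0.12,0.02,0],[0,0.05,0.12,0.02,0],[0,0.05,0.12,0.02,0]],
])

```text
clock: 11.38
ee_pos: [0.5792, -0.0211, 0.3188]
ee_rot: [[-0.965, 0.264, 0.0], [0.264, 0.965, -0.0], [-0.0, -0.0, -1.0]]
force: [0.2, -0.8, -0.5]
finger_gap: -0.0
grasp_force: 0.0
```

Run:
```python
from h import *
np.set_printoptions(precision=4,suppress=True)
w=cam("wrist");save(w,"w4",None,1.2);b=cam("side")
s=robot.observe();print(s["ee_pos"],s["clock"],s["qpos"])
for n in ["jig","jig_hole","leaf_hole","leaf_edge","stand","pin_grip","pin_tip"]:
  for c in (w,b):
    print(n,[(np.round(d["uv"]).tolist(),round(d["p"],2),onz(c,d["uv"],.03).tolist()) for d in robot.spot_in(c,n)[:4]])
```

```text
[ 0.5787 -0.0219  0.3185] 11.475 [-0.1474  0.389   0.3275  1.5102 -0.      0.1216]
jig [([310.0, 243.0], 0.92, [0.7305819986154453, 0.028888172220506474, 0.030000000000000027]), ([344.0, 10.0], 0.61, [0.4235999007714395, 0.14298494381931845, 0.030000000000000027]), ([142.0, 40.0], 0.61, [0.3881759867021024, -0.12131406771861719, 0.030000000000000027]), ([293.0, 135.0], 0.19, [0.5614568874751769, 0.042563715672788285, 0.030000000000000027])]
jig [([345.0, 194.0], 0.9, [0.3860978289014584, -0.11150398059772504, 0.030000000000000027]), ([249.0, 204.0], 0.87, [0.5791223017292608, 0.017126774421045265, 0.030000000000000138]), ([183.0, 186.0], 0.75, [0.7532158283423567, 0.029207197309355393, 0.030000000000000027]), ([309.0, 289.0], 0.59, [0.36104294055307684, 0.1780276547692936, 0.030000000000000027])]
jig_hole [([343.0, 12.0], 0.76, [0.4260448210958578, 0.141313779185242, 0.030000000000000027]), ([144.0, 42.0], 0.69, [0.39096497610744996, -0.12037817509080097, 0.030000000000000027]), ([296.0, 138.0], 0.64, [0.5674507203819186, 0.04524976408164559, 0.030000000000000027]), ([312.0, 242.0], 
[... 1877 characters left out ...]
506545, 0.029999999999999916])]
stand [([461.0, 62.0], 0.65, [0.5261789564474127, 0.2847821507493432, 0.030000000000000027]), ([34.0, 159.0], 0.17, [0.4938223433359236, -0.3314146875979361, 0.030000000000000027])]
stand [([210.0, 308.0], 0.89, [0.5178876736337454, 0.30044452766213103, 0.030000000000000027])]
pin_grip [([486.0, 54.0], 0.93, [0.5245192634266255, 0.31826005488900444, 0.030000000000000027])]
pin_grip [([205.0, 288.0], 0.67, [0.5481830120491717, 0.2657718548448235, 0.030000000000000027])]
pin_tip [([479.0, 57.0], 0.65, [0.5266214258910032, 0.30807961659825406, 0.030000000000000027])]
pin_tip [([206.0, 294.0], 0.64, [0.5402963158276511, 0.27696087326486607, 0.030000000000000027])]
```

View pics/w4.png

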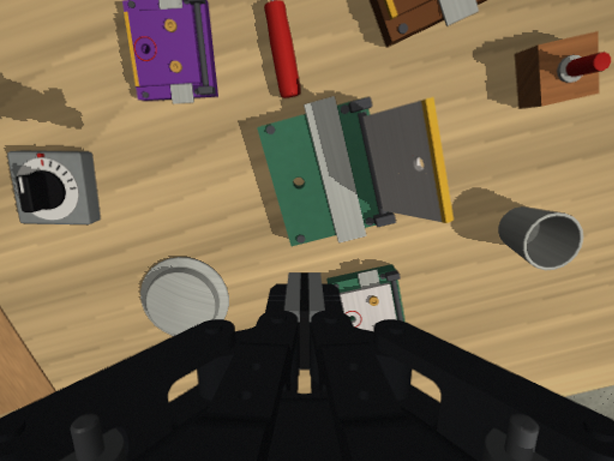

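The wrist view (1.2×) shows the counter's pointer at zero (40,160). The green jig's hole is at (299,182), its front corners at (258,127) and (290,246), the upright leaf's hole at (419,164), its yellow edge runs (430,98) to (450,221), and the pin is at (590,64).

Run:
```python
from h import *
from scipy.optimize import least_squares
np.set_printoptions(precision=4,suppress=True)
w=cam("wrist");b=cam("side")
k=1/1.2
H=onz(w,np.array([299,182])*k,.03);c1=onz(w,np.array([258,127])*k,.03);c2=onz(w,np.array([290,246])*k,.03)
print("hole",H,"corners",c1,c2,np.linalg.norm(c2-c1))
yaw=np.arctan2(*(c2-c1)[[1,0]]);print("yaw",np.degrees(yaw))
def model(p):
    x,y,t,a=p;R=np.array([[np.cos(t),-np.sin(t),0],[np.sin(t),np.cos(t),0],[0,0,1]])
    L=lambda X,r,n: np.array([X,.055-r*np.cos(a)-n*np.sin(a)*-1*-1*-1,.038+r*np.sin(a)+n*np.cos(a)]) 
    P=[[0,-.035,.03],[-.075,-.065,.03],[.075,-.065,.03],L(0,.09,-.004),L(-.055,.115,-.004),L(.055,.115,.004)]
    return np.array(P)@R.T+[x,y,0]
px=np.array([[299,182],[258,127],[290,246],[419,164],[430,98],[451,221]])*k
f=lambda p:(proj(w,model(p))-px).ravel()
r=least_squares(f,[H[0],H[1]+.035,yaw,1.8]);print(r.x,np.degrees(r.x[2]),f(r.x).reshape(-1,2));print(model(r.x))
g=tri([(w,(491,54)),(b,(206,289))]);print("pin_grip",g)
print("collar/top by z",onz(w,np.array([571,68])*k,.049),onz(w,np.array([606,61])*k,.091))
```

```text
hole [ 0.5678 -0.0246  0.03  ] corners [ 0.4937 -0.0533  0.03  ] [ 0.6426 -0.0573  0.03  ] 0.14895293080820396
yaw -1.5320101446175092
[ 0.5684  0.0098 -0.0244  1.9315] -1.3987182031994823 [[-0.438  -0.0552]
 [-0.4291 -1.336 ]
 [ 0.0275 -0.5397]
 [ 0.3796  0.3618]
 [-1.7394  1.0654]
 [ 2.1925  0.032 ]]
[[ 0.5675 -0.0252  0.03  ]
 [ 0.4918 -0.0533  0.03  ]
 [ 0.6418 -0.057   0.03  ]
 [ 0.5704  0.0928  0.1236]
 [ 0.5156  0.103   0.147 ]
 [ 0.6258  0.1078  0.1442]]
pin_grip [0.5259 0.2917 0.0743]
collar/top by z [0.5245 0.2913 0.049 ] [0.526  0.2951 0.091 ]
```

Call:
carry_out([
  [[0,0.006,0.05,0,-0.18],[0,0.006,0.1,0,-0.36],[0,0.006,0.15,0,-0.54],[0,0.006,0.185,0,-0.72],[0,0.006,0.185,0,-0.9],[0,0.006,0.185,-0.03,-1.08],[0,0.006,0.185,-0.08,-1.26],[0,0.006,0.185,-0.12,-1.3]],
])

```text
clock: 13.28
ee_pos: [0.5847, 0.1639, 0.1974]
ee_rot: [[-0.001, 1.0, -0.0], [1.0, 0.001, -0.0], [-0.0, -0.0, -1.0]]
force: [0.9, 0.4, 0.2]
finger_gap: -0.0004
grasp_force: 0.0
```

Call:
carry_out([
  [[0,0,0,-0.05,0],[0,0,0,-0.085,0],[0,0,0,-0.085,0],[0,0,-0.02,-0.085,0],[0,0,-0.04,-0.085,0]],
])

```text
clock: 13.9
ee_pos: [0.5869, 0.1226, 0.1164]
ee_rot: [[-0.003, 1.0, 0.004], [1.0, 0.003, -0.0], [-0.0, 0.004, -1.0]]
force: [0.0, 0.4, -0.6]
finger_gap: -0.0001
grasp_force: 0.0
```

Call:
carry_out([
  [[0,0,-0.02,0,0],[0,0,-0.04,0,0],[0,0,-0.06,0,0],[0,0,-0.08,0,0],[0,0,-0.1,0,0],[0,0,-0.12,0,0],[0,0,-0.13,0,0]],
])

```text
clock: 14.78
ee_pos: [0.585, -0.0079, 0.114]
ee_rot: [[-0.002, 1.0, -0.0], [1.0, 0.002, -0.001], [-0.001, -0.0, -1.0]]
force: [-0.5, 0.1, -0.7]
finger_gap: 0.0003
grasp_force: 0.0
```

Call:
carry_out([
  [[0,0,0,0.05,0],[0,0,0.05,0.1,0],[0,-0.01,0.1,0.12,0],[60,-0.02,0.15,0.12,0],[60,-0.04,0.2,0.12,0],[60,-0.05,0.24,0.12,0],[60,-0.06,0.25,0.12,0]],
])

```text
clock: 15.65
ee_pos: [0.5244, 0.2459, 0.234]
ee_rot: [[-0.006, 1.0, 0.0], [1.0, 0.006, -0.0], [-0.0, 0.0, -1.0]]
force: [0.1, -0.2, -0.8]
finger_gap: 0.0511
grasp_force: 0.0
```

Run:
```python
from h import *
np.set_printoptions(precision=4,suppress=True)
w=cam("wrist");b=cam("side");c=cam("scene");s=robot.observe();print(s["ee_pos"],s["clock"],s["qpos"])
for n in ["leaf_hole","leaf_edge","pin_grip","pin"]:
  for q in (w,b,c):
    print(n,[(np.round(d["uv"],1).tolist(),round(d["p"],2),onz(q,d["uv"],.046 if "leaf" in n else .073).tolist()) for d in robot.spot_in(q,n)[:4]])
v=lambda i,u,y,s:cv2.resize(i["image"][y-s:y+s,u-s:u+s,::-1],(260,260),interpolation=cv2.INTER_CUBIC)
cv2.imwrite("pics/g.png",np.hstack([cv2.resize(w["image"][:,:,::-1],(260,260)),v(b,250,205,45),v(c,260,190,45)]))
np.save("g_w.npy",w["image"])
```

```text
[0.5249 0.2435 0.2341] 15.8 [ 0.3252  0.384   0.1034  1.2903 -0.0009  1.8924]
leaf_hole [([122.0, 229.9], 0.96, [0.3680543584202304, 0.1746680025077608, 0.045999999999999985]), ([275.4, 316.6], 0.58, [0.5540090667061591, 0.05497554035812141, 0.045999999999999985]), ([423.7, 332.3], 0.55, [0.7518313154507297, 0.03050661157013662, 0.045999999999999985])]
leaf_hole [([350.0, 189.1], 0.96, [0.37776144422566427, -0.11732342537511242, 0.04600000000000015]), ([312.7, 281.9], 0.84, [0.3579906121261536, 0.1700663970282147, 0.04600000000000004]), ([259.7, 201.3], 0.81, [0.5526416074582053, 0.011189423909742646, 0.04600000000000004]), ([168.0, 186.8], 0.58, [0.7739991661696539, 0.06068516713793548, 0.04600000000000004])]
leaf_hole [([224.1, 154.1], 0.95, [0.37073948218251007, 0.1447342981724109, 0.04600000000000004]), ([165.4, 203.6], 0.8, [0.40680454076825345, -0.15393292964765948, 0.04600000000000004]), ([323.2, 227.4], 0.78, [0.7778226575226335, -0.01656091094228318, 0.04600000000000004]), ([252.4, 199.6], 0.61, [0.5762822866775681, -0.01325860723542116, 0.04600000000000004])]
leaf_edge [([2
[... 1215 characters left out ...]
 0.61, [0.5360459768998495, 0.26224352736886725, 0.07299999999999995]), ([255.0, 203.9], 0.54, [0.613280764252154, -0.05939248964433985, 0.07299999999999995]), ([253.9, 198.8], 0.49, [0.5990115457213072, -0.04230066859608983, 0.07299999999999995])]
pin [([255.3, 128.6], 0.78, [0.5259846470684371, 0.295116307919174, 0.07300000000000001])]
pin [([208.4, 294.6], 0.54, [0.5162770060266374, 0.29988974383325684, 0.07299999999999995]), ([260.7, 213.6], 0.17, [0.5210290082042778, 0.0693187221713053, 0.07300000000000006])]
pin [([142.7, 258.0], 0.66, [0.5317367959166257, -0.35545668203134334, 0.07299999999999995]), ([289.9, 145.7], 0.39, [0.5307215479912342, 0.2625101415118305, 0.07299999999999995])]
```

Run:
```python
from h import *
np.set_printoptions(precision=4,suppress=True)
w=cam("wrist");c=cam("scene")
def red(q):
    h=cv2.cvtColor(q["image"],cv2.COLOR_RGB2HSV);return (((h[...,0]<6)|(h[...,0]>174))&(h[...,1]>190)&(h[...,2]>60)).astype(np.uint8)
n,l,st,ce=cv2.connectedComponentsWithStats(red(w))
for i in range(1,n):
    if st[i,4]>25: print(st[i],ce[i],onz(w,ce[i],.071))
for i in ((.525,.292,.091),(.525,.292,.051)): print(proj(w,np.array(i)))
h=cv2.cvtColor(c["image"],cv2.COLOR_RGB2HSV);y=((h[...,0]>18)&(h[...,0]<28)&(h[...,1]>200)&(h[...,2]>100)).astype(np.uint8)
n,l,st,ce=cv2.connectedComponentsWithStats(y)
print("yellow",[(st[i].tolist(),ce[i]) for i in range(1,n) if st[i,4]>8])
print("expect shut ends",proj(c,np.array([[.5118,-.0486,.042],[.6218,-.0512,.042]])))
```

```text
[245 122  17  18 247] [252.9069 130.7611] [0.5245 0.2907 0.071 ]
[111 245  30  27 148] [125.8784 257.8919] [0.3807 0.1493 0.071 ]
[[253.4547 130.6907]]
[[253.4128 128.3947]]
yellow [([203, 156, 31, 9, 46], array([217.7174, 160.0652])), ([225, 198, 36, 16, 49], array([241.898 , 205.2041])), ([147, 202, 17, 13, 24], array([155.0417, 208.375 ])), ([314, 232, 11, 5, 13], array([318.6923, 233.7692]))]
expect shut ends [[223.8614 199.1742]
 [259.4289 213.9034]]
```

The leaf's yellow edge is exactly where a folded leaf should show in the scene view, (225–261, 198–214), so it is down. Next I grip the pin.

Call:
carry_out([
  [[60,0,0.03,0,0],[60,0,0.048,0,0],[60,0,0.048,-0.05,0],[60,0,0.048,-0.1,0],[60,0,0.048,-0.14,0],[60,0,0.048,-0.16,0],[60,0,0.048,-0.181,0],[60,0,0.048,-0.181,0]],
])

```text
clock: 17.5
ee_pos: [0.5233, 0.2914, 0.0513]
ee_rot: [[-0.003, 1.0, -0.004], [1.0, 0.003, -0.002], [-0.002, -0.004, -1.0]]
force: [0.5, 0.2, -0.7]
finger_gap: 0.0514
grasp_force: 0.0
```

Call:
carry_out([
  [[0,0,0,0,0],[0,0,0,0,0],[0,0,0,0,0],[0,0,0,0,0],[0,0,0,0,0]],
])

```text
clock: 18.12
ee_pos: [0.5259, 0.2924, 0.0545]
ee_rot: [[-0.003, 1.0, 0.002], [1.0, 0.003, 0.001], [0.001, 0.002, -1.0]]
force: [-1.1, 1.0, 6.4]
finger_gap: 0.0166
grasp_force: 58.5
```

Call:
carry_out([
  [[0,0,0,0.03,0],[0,0,0,0.07,0],[0,0,0,0.1,0],[0,0,-0.04,0.11,0],[0,0.01,-0.1,0.11,0],[0,0.02,-0.16,0.11,0],[0,0.03,-0.22,0.11,0],[0,0.042,-0.27,0.11,0]],
])

```text
clock: 19.12
ee_pos: [0.567, 0.0196, 0.1632]
ee_rot: [[-0.002, 1.0, 0.0], [1.0, 0.002, -0.0], [-0.0, 0.0, -1.0]]
force: [1.5, 1.0, -0.8]
finger_gap: 0.0163
grasp_force: 59.4
```

Call:
carry_out([
  [[0,0,-0.03,0,0],[0,0,-0.047,-0.03,0],[0,0,-0.047,-0.05,0],[0,0,-0.047,-0.05,0],[0,0,-0.047,-0.05,0]],
])

```text
clock: 19.75
ee_pos: [0.5675, -0.025, 0.1138]
ee_rot: [[-0.003, 1.0, 0.001], [1.0, 0.003, -0.0], [-0.0, 0.001, -1.0]]
force: [0.6, 0.5, -0.7]
finger_gap: 0.0164
grasp_force: 59.4
```

Run:
```python
from h import *
np.set_printoptions(precision=4,suppress=True)
w=cam("wrist");b=cam("side");c=cam("scene");s=robot.observe();print(s["ee_pos"],s["clock"],s["force"],s["finger_gap"])
for n in ["leaf_hole","pin_tip","pin_grip"]:
  for q in (w,b,c):
    print(n,[(np.round(d["uv"],1).tolist(),round(d["p"],2),onz(q,d["uv"],.046 if "leaf" in n else .075).tolist()) for d in robot.spot_in(q,n)[:4]])
for q in (w,b,c): print("expected tip, hole",proj(q,np.array([[s["ee_pos"][0],s["ee_pos"][1],.07],[.5675,-.0252,.046]])))
v=lambda i,u,y,s:cv2.resize(i["image"][y-s:y+s,u-s:u+s,::-1],(380,380),interpolation=cv2.INTER_CUBIC)
cv2.imwrite("pics/g.png",np.vstack([np.hstack([v(w,253,215,75),v(b,255,195,38)])]))
cv2.imwrite("pics/g.png",np.vstack([np.hstack([cv2.resize(w["image"][120:300,140:380,::-1],(400,300),interpolation=cv2.INTER_CUBIC),v(b,255,190,40)[:300]]),np.hstack([v(c,250,190,40)[:300],np.zeros((300,400,3),np.uint8)])]))
```

```text
[ 0.568  -0.0249  0.1143] 19.9 [ 0.2862  0.1786 -1.1395] 0.016414668340057698
leaf_hole [([38.0, 294.4], 0.91, [0.3918389016699009, -0.10318998527257175, 0.045999999999999985]), ([253.5, 153.5], 0.81, [0.5673556175821396, 0.0119321887467756, 0.045999999999999985]), ([485.0, 152.1], 0.73, [0.7329344216903924, 0.013567049774916868, 0.045999999999999985])]
leaf_hole [([349.5, 190.1], 0.88, [0.3777097015711751, -0.1135088487015814, 0.04599999999999993]), ([176.6, 180.1], 0.79, [0.7687086755041344, 0.031476603118028024, 0.04600000000000004]), ([310.4, 284.1], 0.78, [0.3601000201264083, 0.17689999716558902, 0.04600000000000004]), ([255.8, 199.0], 0.77, [0.5642599506691919, 0.008194562298156516, 0.04600000000000004])]
leaf_hole [([253.4, 200.5], 0.88, [0.5806318828077979, -0.015253002014658623, 0.04600000000000004]), ([166.0, 202.8], 0.84, [0.40560549566736204, -0.1504024303141367, 0.04600000000000004]), ([322.5, 225.8], 0.83, [0.7737136896518202, -0.011814335253366615, 0.04600000000000004]), ([220.5, 155.3], 0.75, [0.36646073975137705, 0.13228582320846793, 0.04600000000000004])]
pin_tip [(
[... 419 characters left out ...]
35074245181917807, 0.07499999999999996]), ([246.2, 177.9], 0.62, [0.5298922944421065, 0.026778422845670113, 0.07499999999999996])]
pin_grip [([253.6, 257.5], 0.91, [0.5675348822575524, -0.05420943760563776, 0.07500000000000001])]
pin_grip [([257.9, 166.8], 0.53, [0.5957474079133719, -0.06739227699833972, 0.07499999999999996])]
pin_grip [([246.5, 179.6], 0.62, [0.535348538334689, 0.020053981176678004, 0.07499999999999996]), ([141.6, 262.1], 0.44, [0.5406096204150851, -0.3672284487577123, 0.07499999999999996])]
expected tip, hole [[254.3847 213.8692]
 [253.5628 203.5629]]
expected tip, hole [[260.4782 182.2926]
 [260.8697 189.7731]]
expected tip, hole [[247.3054 192.7357]
 [246.9481 200.6413]]
```

View pics/g.png

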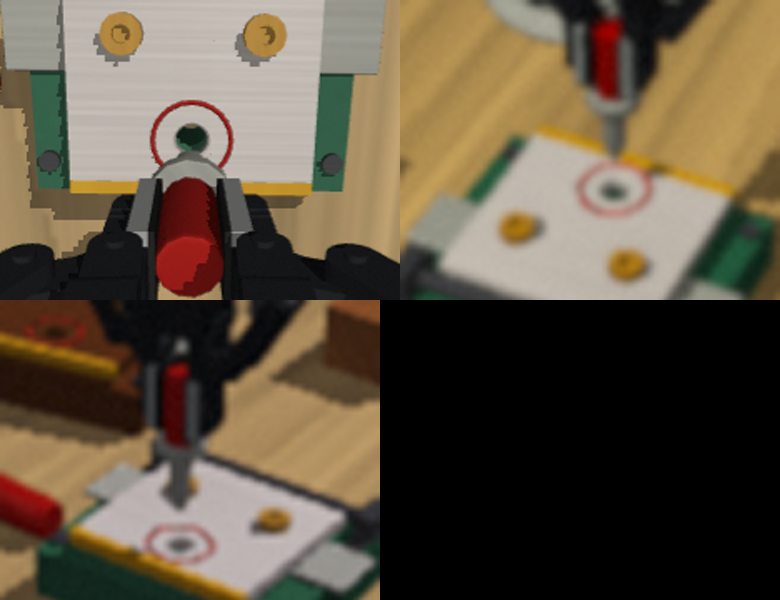

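The side crop shows the tip at (616,158) over the hole at (613,187). In the scene crop the tip is at (180,508) and the hole at (182,545). In the wrist crop the hole is at (191,138).

Run:
```python
from h import *
np.set_printoptions(precision=4,suppress=True)
w=cam("wrist");b=cam("side");c=cam("scene");s=robot.observe();print(s["ee_pos"])
f=80/380
tip=tri([(b,(215+216*f,150+158*f)),(c,(210+180*f,150+208*f))])
hol=tri([(b,(215+213*f,150+187*f)),(c,(210+182*f,150+245*f))])
print(tip,hol,hol-tip,onz(w,(254.6,202.8),.046))
```

```text
[ 0.567  -0.0251  0.1131]
[ 0.5686 -0.0245  0.0669] [ 0.5714 -0.0259  0.0451] [ 0.0027 -0.0015 -0.0218] [ 0.5678 -0.0245  0.046 ]
```

Call:
carry_out([
  [[0,0.001,0,-0.01,0],[0,0.001,0,-0.018,0],[0,0.001,0,-0.022,0],[0,0.001,0,-0.026,0],[0,0.001,0,-0.03,0],[0,0.001,0,-0.03,0]],
])

```text
clock: 21.25
ee_pos: [0.5679, -0.0251, 0.0828]
ee_rot: [[-0.003, 1.0, -0.0], [1.0, 0.003, 0.0], [0.0, -0.0, -1.0]]
force: [-0.1, -0.2, -0.7]
finger_gap: 0.0164
grasp_force: 59.4
```

Call:
carry_out([
  [[0,0,0,-0.004,0],[0,0,0,-0.008,0],[0,0,0,-0.012,0],[0,0,0,-0.016,0],[0,0,0,-0.016,0]],
])

```text
clock: 21.88
ee_pos: [0.5677, -0.025, 0.0666]
ee_rot: [[-0.003, 1.0, -0.001], [1.0, 0.003, 0.0], [0.0, -0.001, -1.0]]
force: [0.5, -0.1, -1.0]
finger_gap: 0.0168
grasp_force: 59.4
```

No contact force, so the pin is passing freely.

Call:
carry_out([
  [[0,0,0,-0.004,0],[0,0,0,-0.008,0],[0,0,0,-0.011,0],[0,0,0,-0.011,0]],
])

```text
clock: 22.38
ee_pos: [0.5681, -0.0251, 0.056]
ee_rot: [[-0.003, 1.0, 0.0], [1.0, 0.003, 0.0], [0.0, 0.0, -1.0]]
force: [0.8, 0.3, -0.8]
finger_gap: 0.0166
grasp_force: 59.5
```

Call:
carry_out([
  [[0,0,0,-0.002,0],[0,0,0,-0.004,0],[0,0,0,-0.004,0]],
])

```text
clock: 22.75
ee_pos: [0.5682, -0.0253, 0.0523]
ee_rot: [[-0.003, 1.0, 0.001], [1.0, 0.003, -0.0], [-0.0, 0.001, -1.0]]
force: [-1.3, -0.4, 3.5]
finger_gap: 0.0164
grasp_force: 59.9
```

Call:
carry_out([
  [[0,0,0,-0.002,0],[0,0,0,-0.003,0],[0,0,0,-0.003,0]],
])

```text
clock: 23.12
ee_pos: [0.5686, -0.0254, 0.0506]
ee_rot: [[-0.003, 1.0, 0.002], [1.0, 0.003, -0.001], [-0.001, 0.002, -1.0]]
force: [-4.6, -0.7, 12.8]
finger_gap: 0.0163
grasp_force: 61.0
```

Call:
carry_out([
  [[0,0,0,-0.001,0],[0,0,0,-0.001,0],[0,0,0,-0.001,0]],
])

```text
clock: 23.5
ee_pos: [0.5687, -0.0255, 0.0503]
ee_rot: [[-0.003, 1.0, 0.002], [1.0, 0.003, -0.001], [-0.001, 0.002, -1.0]]
force: [-4.8, 0.4, 17.8]
finger_gap: 0.0165
grasp_force: 61.5
```

Run:
```python
from h import *
np.set_printoptions(precision=4,suppress=True)
s=robot.observe();print(s["ee_pos"],s["force"],s["grasp_force"],s["clock"])
c=cam("scene");b=cam("side")
for n in ("pot_lid","rivet_cup","screwdriver"): print(n,[(np.round(d["uv"]).tolist(),round(d["p"],2)) for q in (c,b) for d in robot.spot_in(q,n)[:2]])
```

```text
[ 0.5687 -0.0255  0.0503] [-4.7973  0.4172 17.7625] 61.49145483970642 23.5
pot_lid [([238.0, 280.0], 0.85), ([237.0, 143.0], 0.57)]
rivet_cup [([337.0, 174.0], 0.75), ([145.0, 254.0], 0.84)]
screwdriver [([208.0, 192.0], 0.72), ([141.0, 262.0], 0.31), ([316.0, 229.0], 0.78)]
```

```bash
python3 -c "
from bench import robot
print(robot.job_done())"
```

```text
the job is handed in; nothing more can be done
None
```

The job is handed in: the counter is back at its zero stop and the leaf is folded down. The gripper still holds the pin in its hole, pressing down with about 18 N against the firm stop. The cup, lid and screwdriver were never touched. My first grip on the knob missed and closed on top of its bar without turning it; the second worked. The arm's clock read about 24 s of the 72 s allowed.

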